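# Turn the circuit board over in its holder

### The job

The circuit board in the red holder lies with its component side up; push it round with the fingertips so that the bare soldered side is up and the board is left level, ready for soldering. Push gently: do not pinch the board or the holder, do not lift, shift or tip the holder, and leave the solder spool, the flux bottle, the brass pot and the screwdriver where they are.

Things in the scene. Friction and masses are not known exactly. Their poses are not given: they have to be found in the camera images.
- board: Green circuit board, 100 mm (x) by 160 mm (y) by 3 mm, held at the middle of its short edges; turns both ways about its level y axis. Origin: its centre, on that axis, 130 mm up. z points out of the component side: black chips and a silver can up to 9 mm high within 17 mm of the axis, flat specks up to 24 mm from it, bare long edges. Starts component side up, tilted up to 0.45 rad.
- solder_side (a point): Centre of the board's soldered side (its -z face, 1.5 mm from the origin; axes as the board's): flat green with rows of small silver dots and three copper strips. This side starts below and must end on top.
- pivot (a point): Pivot head at the board's +y end, on the turning axis, 97 mm from the board's centre, fixed to the holder (axes as the holder's). Friction in the pivots, about 0.06 N m (1.5 N of push at 40 mm from the axis), keeps the board at any angle it is left at: no spring, no catch, no stop within 4 rad of component side up. The board weighs about 0.12 kg.
- holder: Board holder standing loose on rubber feet, about 1.5 kg: two red A-shaped stands 160 mm long (x), inner faces 86 mm either side of the middle (y), round heads topping out at 144 mm; two 10 mm steel rods join them 22 mm up at x = +-60 mm. Open above, below, in front of and behind the board. Origin: middle of the footprint on the bench; y along the board's turning axis, z up.
- spool: Silver solder spool standing on end, 52 mm diameter, 46 mm high; origin at the centre of its underside, z up. Loose; to be left alone.
- flux: Blue flux bottle with red cap, 40 mm diameter, 100 mm high; origin at the centre of its underside, z up. Loose; to be left alone.
- pot: Open brass tip-cleaner pot, 56 mm diameter, 50 mm high; origin at the centre of its underside, z up. Loose; to be left alone.
- driver: Screwdriver with orange handle lying on the bench beyond the holder, about 150 mm long along its x (handle to -x), up to about 30 mm high; origin under its middle. Loose; to be left alone.

How it is judged:
By the outcome, as a careful person would: the job done as asked, in the order asked, and still so for the second after the job is handed in, with the robot touching nothing.
It also fails if it takes over 42 s, if anything falls off the work surface, if the arm or the gripper's body presses on something with over 40 N, if the wrist force passes 120 N, or if a joint passes its speed limit or range.

### The arm

A 7-joint arm with a two-finger parallel gripper is mounted at the origin on the work surface. World frame = base frame: x ahead of the robot, y to its left, z up, the work surface at z = 0. Lengths are in m, angles in degrees, forces in N, time in s.
With the tool pointing down it reaches from about 0.4 to 0.75 m from the base axis. Payload 19.5 kg.
Tool frame: the origin (TCP) lies midway between the tips of the shut fingers; the grasp point (between the pads) lies 19 mm behind it; z points along the fingers, y is the line along which they close (so a half turn about z gives the same grasp; the last joint's range is limited). The gripper opens to 85 mm and grips with 20 to 120 N. Pads are 22 mm wide; open, the fingers measure 114 mm over their backs; the gripper's body (76 mm by 85 mm) begins 54 mm behind the grasp point. The pads swing forward as they close: fully open they stand 13 mm farther back than shut.
Start: joints at [74.903, 40.479, -1.581, 85.061, 1.261, 54.483, -4.326], TCP at [0.126, -0.561, 0.231] pointing down, gripper open.
Joint ranges: [-155.06, 155.06], [-18.47, 123.98], [-90, 86.84], [0, 140.48], [-83.41, 263.41], [0, 116], [-161.91, 161.91]. Speed limits (degrees/s): [108.29, 108.29, 147.25, 147.25, 172.46, 172.46, 172.46].

### API

Orientations are given as a 3x3 rotation matrix whose columns are the frame's x, y, z axes.
In Python, from workcell import env gives the robot as it stands.
- The arm moves only by the tool step_arm, never from a script. Its argument "targets" is a list of rows, each a list of 3 entries, a list of its own where there are three numbers: the shift along the tool's x, y, z in parts of the range, where 1.0 means 0.3 m, then the turn, a rotation vector about the tool's x, y, z in a scale on which 1.0 is 120 degrees, then the closure, from -1 (fully open) to 1 (shut). A call has 1 to 8 rows; each row is the pose to reach, as a shift and turn from the pose commanded when the call began, along the tool's axes at that moment; what a row does not reach only later rows make up. A row lasts 1/12 s, in which the tool goes at most 41.7 mm and 7.16 degrees, less where a joint would pass 70% of its speed; a pose out of reach is approached as far as the arm can. No shift or turn number may pass 1 either way. A call with a gripper value outside its range is refused whole. The fingers move at their own pace and stop on an object; the grip force is fixed at half the most. Time passes only in rows, so rows that repeat a pose let the fingers close. It gives the time, the measured TCP pose, the force, the opening and the grip force at its end, in the units of the state.
- env.observe(): the state, without advancing time (a new reading comes with each control period).
- env.grab_frame(name): name is "scene" or "top"; returns a dict with "pixels" (480x640x3 uint8, red, green, blue), "fx", "fy", "cx", "cy" (pixels), "extrinsics" (4x4, takes a point from world to camera coordinates). Camera axes: x right, y down, z forward; pixel columns grow to the right and rows downward; lengths in m; the calibration is good to about 2 mm. A picture is of the moment at which its call begins. There is no depth.
- env.sign_off(): hands the job in; it is judged then, once.
The state is a dict: "clock": time; "joint_pos": joint angles; "joint_vel": joint speeds; "effort": joint torques, N m; "tool_pos": TCP position; "orientation": TCP orientation; "force": force on the tool from outside, world axes, zero at the start; "ft_torque": the same for the moment, N m; "gripper_width": opening from 0.0 (shut) to 1.0 (fully open); "gripper_force": force on a finger pad.
Only numpy, scipy, OpenCV 4.12 (cv2) and the standard library are available. Lean on these libraries where they do the work, as an engineer would, in place of code of your own. Each camera call takes 0.05 s, during which the arm holds its last target. There are 200 camera calls.

## Working session

There is one attempt and no reset: what is moved stays moved. The work goes in short steps, Python scripts to look and compute and a tool call to move; the robot and the scene stay as the last step left them, time stands still between calls to the robot, and variables do not carry over. Pictures are saved under pics/ and viewed, at most 10 in all, crops included, and the job is handed in when it is done.

Besides the shell and the picture viewer there is one more tool, called after "Emit:" by a JSON object that holds its "api" and its "payload", one argument or row to a line. step_arm: Moves the arm, as the interface text tells. Its arguments: {"type":"object","properties":{"targets":{"type":"array","items":{"type":"array"}}},"required":["targets"]}

```bash
mkdir -p pics; ls
python3 - <<'E'
from workcell import env
import cv2,numpy as np
for n in("scene","top"):
    f=env.grab_frame(n); cv2.imwrite(f"pics/{n}0.png",f["pixels"][:,:,::-1]); np.save(f"{n}_ext.npy",f["extrinsics"]); print(n,f["fx"],f["fy"],f["cx"],f["cy"]);print(np.round(f["extrinsics"],4).tolist())
s=env.observe();print(s["clock"],s["tool_pos"],np.round(s["orientation"],4).tolist())
E
```

```text
pics
scene 499.1391782357288 499.1391782357288 318.14835835705924 228.1316750114336
[[0.7037, 0.7102, 0.0183, -0.454], [0.4645, -0.4405, -0.7682, -0.1596], [-0.5376, 0.5491, -0.6399, 1.4113], [0.0, 0.0, 0.0, 1.0]]
top 469.31411228328403 469.31411228328403 318.1948669555931 241.75328988281055
[[0.0006, -1.0, -0.0062, 0.073], [-0.9916, 0.0002, -0.1294, 0.572], [0.1294, 0.0063, -0.9916, 0.9893], [0.0, 0.0, 0.0, 1.0]]
0.1 [ 0.12643971 -0.56068365  0.23089833] [[0.9755, 0.22, -0.0002], [0.22, -0.9755, 0.0009], [0.0, -0.001, -1.0]]
```

View pics/scene0.png

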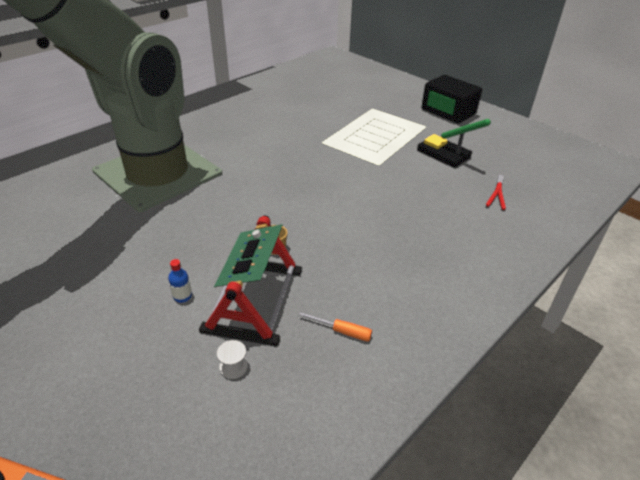

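View pics/top0.png

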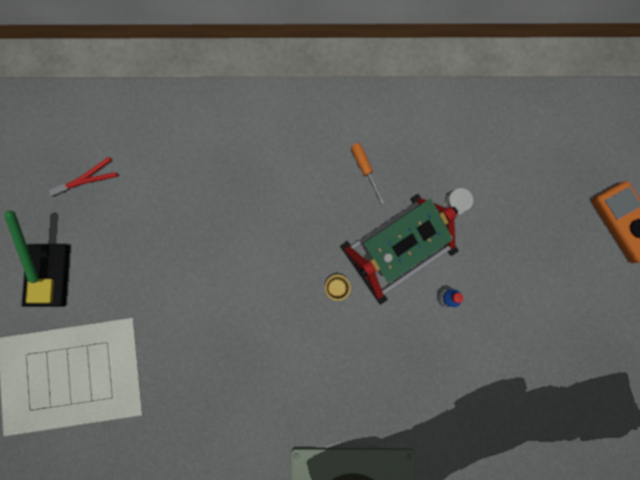

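The scene view shows the board at about (250,255) in the holder, and the flux bottle (180,283), spool (232,360) and screwdriver (338,327) around it. In the top view the board centre is about (407,241), with the stands at (365,272) and (450,222), the pot at (337,287), the flux bottle at (453,297), the spool at (460,200) and the screwdriver at (367,172).

```bash
cat > h.py <<'E'
import cv2,numpy as np
K={"scene":(499.139,318.148,228.132),"top":(469.314,318.195,241.753)}
X={n:np.load(n+"_ext.npy") for n in K}
def ray(n,p):
    f,cx,cy=K[n];R,t=X[n][:3,:3],X[n][:3,3]
    return -R.T@t, R.T@np.array([(p[0]-cx)/f,(p[1]-cy)/f,1])
def onz(n,p,z):
    c,d=ray(n,p);return c+d*(z-c[2])/d[2]
def tri(p,q):
    P=[]
    for n in("top","scene"):
        f,cx,cy=K[n];P.append(np.array([[f,0,cx],[0,f,cy],[0,0,1]])@X[n][:3])
    x=cv2.triangulatePoints(P[0],P[1],np.array(p,float).reshape(2,1),np.array(q,float).reshape(2,1)).ravel();return x[:3]/x[3]
def proj(n,x):
    f,cx,cy=K[n];c=X[n][:3,:3]@x+X[n][:3,3];return np.round([f*c[0]/c[2]+cx,f*c[1]/c[2]+cy],1)
def big(m,k=5):
    m=cv2.morphologyEx(m,cv2.MORPH_CLOSE,np.ones((k,k)))
    return max(cv2.findContours(m,0,2)[0],key=cv2.contourArea)
def hsv(im,lo,hi,roi):
    m=cv2.inRange(cv2.cvtColor(im,cv2.COLOR_BGR2HSV),lo,hi);z=np.zeros_like(m);x0,y0,x1,y1=roi;z[y0:y1,x0:x1]=m[y0:y1,x0:x1];return z
def quad(c):
    c=cv2.convexHull(c)
    for e in np.arange(1,20,.5):
        a=cv2.approxPolyDP(c,e,True)
        if len(a)==4:return a[:,0]
ROI={"top":(340,180,480,310),"scene":(190,210,310,350)}
E
python3 - <<'E'
from h import *
out={}
for n in K:
    im=cv2.imread(f"pics/{n}0.png")
    c=big(hsv(im,(60,60,30),(90,255,255),ROI[n]),9)
    out[n]=quad(c);print(n,cv2.contourArea(c),out[n].tolist())
    roi=ROI[n];c2=cv2.resize(im[roi[1]:roi[3],roi[0]:roi[2]],None,fx=4,fy=4,interpolation=cv2.INTER_CUBIC)
    for p in out[n]:cv2.circle(c2,tuple(int(v) for v in (p-np.array(roi[:2]))*4+2),4,(255,0,255),1)
    cv2.imwrite(f"pics/{n}_crop.png",c2)
a=cv2.imread("pics/top_crop.png");b=cv2.imread("pics/scene_crop.png")
h=max(a.shape[0],b.shape[0]);w=cv2.hconcat([cv2.copyMakeBorder(v,0,h-v.shape[0],0,0,0) for v in(a,b)])
w=cv2.resize(w,None,fx=.75,fy=.75);print(w.shape);cv2.imwrite("pics/crops.png",w)
T=out["top"];S=out["scene"]
# match corners: best cyclic shift by triangulation reprojection error
best=None
for s in range(4):
  for d in(1,-1):
    P=[tri(T[i],S[(s+d*i)%4]) for i in range(4)]
    e=sum(np.linalg.norm(proj("top",P[i])-T[i]) +np.linalg.norm(proj("scene",P[i])-S[(s+d*i)%4])for i in range(4))
    if best is None or e<best[0]:best=(e,P)
P=np.array(best[1]);print(best[0],np.round(P,4).tolist(),P.mean(0),[np.linalg.norm(P[i]-P[i-1]) for i in range(4)])
im=cv2.imread("pics/top0.png")
for nm,lo,hi,roi,z in [("flux cap",(0,120,60),(8,255,255),(440,285,475,312),.1),("pot",(15,80,60),(32,255,255),(318,268,357,305),.05),("spool",(0,0,130),(180,50,255),(440,180,480,218),.046),("handle",(8,120,60),(20,255,255),(340,130,390,180),.015),("red",(0,120,40),(8,255,255),(340,190,470,302),.13)]:
    c=cv2.findContours(hsv(im,lo,hi,roi),0,2)[0]
    for q in c:
        if cv2.contourArea(q)>12:
            m,r=cv2.minEnclosingCircle(q);print(nm,m,r,onz("top",m,z).round(3),r/469*.9)
E
```

```text
scene 2057.0 [[281, 225], [260, 279], [215, 285], [242, 232]]
top 3608.0 [[430, 199], [450, 239], [388, 282], [364, 243]]
(420, 780, 3)
3.1422889075270577 [[0.6427, -0.1477, 0.1475], [0.5677, -0.1954, 0.1099], [0.4816, -0.0665, 0.1111], [0.5544, -0.018, 0.1462]] [ 0.56159876 -0.10690654  0.12868072] [np.float64(0.15692674118240985), np.float64(0.0965358179392258), np.float64(0.1550022117196257), np.float64(0.09429520900697694)]
flux cap (457.5, 298.0) 4.924529075622559 [ 0.449 -0.208  0.1  ] 0.009450055795437746
pot (337.125, 287.0) 13.370426177978516 [0.473 0.033 0.05 ] 0.025657534243455574
spool (461.0, 200.5) 12.659089088439941 [ 0.662 -0.24   0.046] 0.024292495052443384
handle (361.0, 159.0) 16.492521286010742 [ 0.766 -0.025  0.015] 0.03164876152965814
red (457.5, 298.0) 4.924529075622559 [ 0.449 -0.2    0.13 ] 0.009450055795437746
red (364.43695068359375, 271.4053955078125) 30.81375503540039 [ 0.501 -0.019  0.13 ] 0.05913087320226088
red (443.5, 226.5) 24.052125930786133 [ 0.59  -0.177  0.13 ] 0.04615546553882201
red (420.5, 200.5) 3.5356338024139404 [ 0.643 -0.133  0.13 ] 0.006784798341519288
```

View pics/crops.png

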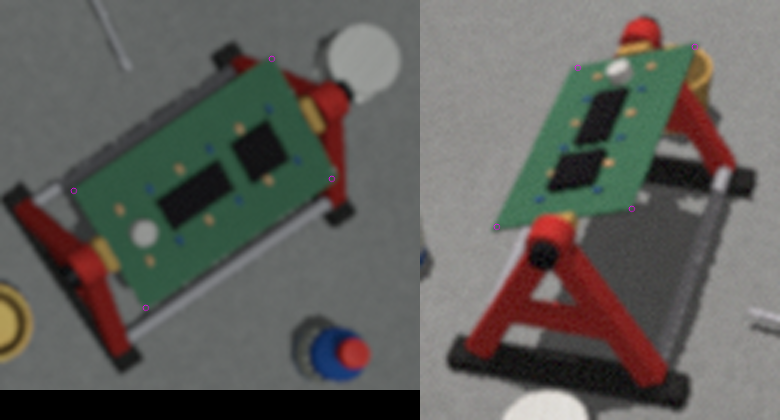

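The board centre triangulates to (0.562, −0.107, 0.129), against the 0.130 given, and the sides come out at 96 × 156 mm, so it checks out. The axis y' is (−0.559, 0.829) and x' is (0.829, 0.559), pointing away from the robot. The far edge is up by about 22°. My plan is to push the near edge down from above, then swing the far edge over toward the robot with shut fingers, and finally press it level.

Units first: shifts go in shares of 0.3 m and turns go in shares of 120 degrees. So 0.24 m / 0.3 = 0.8, -0.165 m / 0.3 = -0.55, -21.3 degrees / 120 = -0.1775.

Emit:
{"api": "step_arm", "payload": {
  "targets": [
    [[0.1333,-0.0917,0],[0,0,-0.05],1],
    [[0.2667,-0.1833,0],[0,0,-0.1],1],
    [[0.4,-0.275,0],[0,0,-0.15],1],
    [[0.5,-0.3433,0],[0,0,-0.1775],1],
    [[0.6,-0.4133,0],[0,0,-0.1775],1],
    [[0.7,-0.48,0],[0,0,-0.1775],1],
    [[0.8,-0.55,0],[0,0,-0.1775],1],
    [[0.8,-0.55,0],[0,0,-0.1775],1]
  ]
}}

```text
clock: 0.77
tool_pos: [0.3297, -0.3411, 0.2313]
orientation: [[0.823, 0.567, 0.002], [0.567, -0.823, 0.003], [0.003, -0.001, -1.0]]
force: [1.4, 1.3, 0.2]
gripper_width: 0.0
gripper_force: 0.0
```

Scaled: 0.277 m / 0.3 = 0.9233, 0.04 m / 0.3 = 0.1333.

Emit:
{"api": "step_arm", "payload": {
  "targets": [
    [[0.1333,-0.03,0],[0,0,0],1],
    [[0.2667,-0.06,0],[0,0,0],1],
    [[0.4,-0.09,0],[0,0,0],1],
    [[0.5333,-0.12,0],[0,0,0],1],
    [[0.6667,-0.15,0],[0,0,0],1],
    [[0.8,-0.18,0],[0,0,0],1],
    [[0.9233,-0.2067,0.0667],[0,0,0],1],
    [[0.9233,-0.2067,0.1333],[0,0,0],1]
  ]
}}

```text
clock: 1.43
tool_pos: [0.5235, -0.1347, 0.1908]
orientation: [[0.825, 0.565, 0.004], [0.565, -0.825, 0.003], [0.004, -0.0, -1.0]]
force: [1.5, 1.7, -1.5]
gripper_width: 0.002
gripper_force: 0.0
```

```bash
cat >> h.py <<'E'
C=np.array([.5616,-.1069,.13]);XA=np.array([.829,.559,0]);YA=np.array([-.559,.829,0])
def st():
    from workcell import env
    s=env.observe();d=s["tool_pos"]-C;R=s["orientation"]
    print("t",round(s["clock"],2),"x' y' z(abs) mm",np.round([d@XA*1e3,d@YA*1e3,s["tool_pos"][2]*1e3],1),"yaw",round(float(np.degrees(np.arctan2(R[1,0],R[0,0]))),1),"tilt",np.round(R[:2,2],3),"F",np.round(s["force"],1))
E
python3 -c "
from h import *;st()"
```

```text
t 1.43 x' y' z(abs) mm [-47.1  -1.8 190.8] yaw 34.4 tilt [0.004 0.003] F [ 1.5  1.7 -1.5]
```

Scaled: 0.087 m / 0.3 = 0.29, 0.004 m / 0.3 = 0.0133.

Emit:
{"api": "step_arm", "payload": {
  "targets": [
    [[0,0,0.0833],[0,0,0],1],
    [[0,0,0.1667],[0,0,0],1],
    [[0,0,0.2167],[0,0,0],1],
    [[0,0,0.2433],[0,0,0],1],
    [[0.0067,0,0.2567],[0,0,0],1],
    [[0.0133,0,0.27],[0,0,0],1],
    [[0.02,0,0.28],[0,0,0],1],
    [[0.0267,0,0.29],[0,0,0],1]
  ]
}}

```text
clock: 2.1
tool_pos: [0.5263, -0.1364, 0.1047]
orientation: [[0.829, 0.559, 0.001], [0.559, -0.829, -0.0], [0.001, 0.001, -1.0]]
force: [-1.2, -1.7, 1.0]
gripper_width: -0.001
gripper_force: 0.7
```

Scaled: 0.006 m / 0.3 = 0.02, 0.005 m / 0.3 = 0.0167.

Emit:
{"api": "step_arm", "payload": {
  "targets": [
    [[0.0067,0,0.0067],[0,0,0],1],
    [[0.0133,0,0.0117],[0,0,0],1],
    [[0.02,0,0.0167],[0,0,0],1],
    [[0.02,0,0.0167],[0,0,0],1]
  ]
}}

```text
clock: 2.43
tool_pos: [0.5312, -0.1327, 0.0992]
orientation: [[0.829, 0.56, 0.0], [0.56, -0.829, 0.0], [0.0, -0.0, -1.0]]
force: [-0.3, 0.2, -0.5]
gripper_width: 0.0
gripper_force: 0.0
```

Run:
```python
from h import *;st()
from workcell import env
a=[cv2.resize(env.grab_frame(n)["pixels"][y0:y1,x0:x1,::-1],(400,400)) for n,(x0,y0,x1,y1) in (("scene",(170,190,330,350)),("top",(320,170,480,330)))]
cv2.imwrite("pics/p1.png",cv2.hconcat(a))
```

```text
t 2.43 x' y' z(abs) mm [-39.6  -4.4  99.2] yaw 34.0 tilt [0. 0.] F [-0.3  0.2 -0.5]
```

View pics/p1.png

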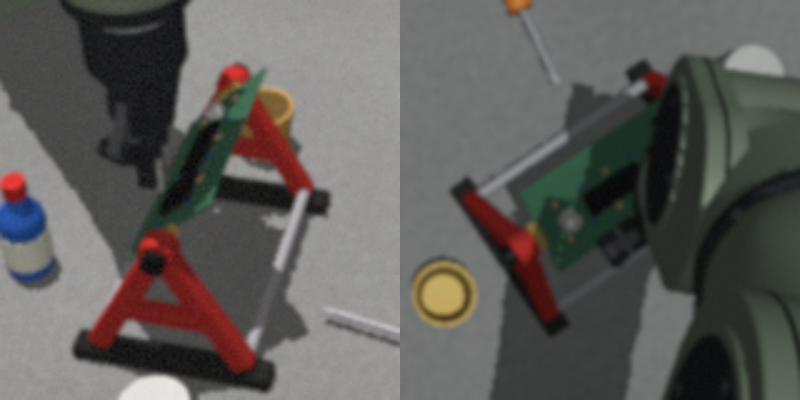

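The pictures show the board tilted to about 50°, with the far edge up at about (265,72) in the left crop and the holder and other objects unmoved. Next I go over to the far side.

Scaled: -0.11 m / 0.3 = -0.3667, 0.103 m / 0.3 = 0.3433.

Emit:
{"api": "step_arm", "payload": {
  "targets": [
    [[-0.01,-0.0067,-0.1],[0,0,0],1],
    [[-0.01,-0.0133,-0.2167],[0,0,0],1],
    [[-0.01,-0.0133,-0.3333],[0,0,0],1],
    [[0.0333,-0.0133,-0.3667],[0,0,0],1],
    [[0.15,-0.0133,-0.3667],[0,0,0],1],
    [[0.2667,-0.0133,-0.3667],[0,0,0],1],
    [[0.3433,-0.0133,-0.3667],[0,0,0],1],
    [[0.3433,-0.0133,-0.3667],[0,0,0],1]
  ]
}}

```text
clock: 3.2
tool_pos: [0.6166, -0.0681, 0.2088]
orientation: [[0.827, 0.563, 0.001], [0.563, -0.827, 0.002], [0.002, -0.001, -1.0]]
force: [-1.4, 1.8, -1.0]
gripper_width: -0.002
gripper_force: 0.0
```

```bash
python3 -c "
from h import *;st()"
```

```text
t 3.2 x' y' z(abs) mm [ 67.3   1.4 208.8] yaw 34.2 tilt [0.001 0.002] F [-1.4  1.8 -1. ]
```

Scaled: 0.053 m / 0.3 = 0.1767, -0.043 m / 0.3 = -0.1433.

Emit:
{"api": "step_arm", "payload": {
  "targets": [
    [[0,0,0.1],[0,0,0],1],
    [[0,0,0.1767],[0,0,0],1],
    [[-0.0333,0,0.1767],[0,0,0],1],
    [[-0.06,0,0.1767],[0,0,0],1],
    [[-0.0833,0,0.1767],[0,0,0],1],
    [[-0.1033,0,0.1767],[0,0,0],1],
    [[-0.1233,0,0.1767],[0,0,0],1],
    [[-0.1433,0,0.1767],[0,0,0],1]
  ]
}}

```text
clock: 3.87
tool_pos: [0.5781, -0.0965, 0.1569]
orientation: [[0.829, 0.559, 0.001], [0.559, -0.829, -0.0], [0.001, 0.001, -1.0]]
force: [1.5, 1.9, 1.5]
gripper_width: -0.0
gripper_force: 0.8
```

Scaled: -0.026 m / 0.3 = -0.0867, -0.023 m / 0.3 = -0.0767.

Emit:
{"api": "step_arm", "payload": {
  "targets": [
    [[-0.0167,0,0],[0,0,0],1],
    [[-0.0333,0,0],[0,0,0],1],
    [[-0.05,0,0],[0,0,0],1],
    [[-0.0633,0,0],[0,0,0],1],
    [[-0.0767,0,0],[0,0,0],1],
    [[-0.0867,0,0],[0,0,0],1],
    [[-0.0867,0,0],[0,0,0],1]
  ]
}}

```text
clock: 4.45
tool_pos: [0.5563, -0.1111, 0.1563]
orientation: [[0.829, 0.559, -0.001], [0.559, -0.829, -0.0], [-0.001, -0.0, -1.0]]
force: [-0.3, 0.1, -0.1]
gripper_width: 0.003
gripper_force: 0.0
```

Run:
```python
from h import *;st()
from workcell import env
a=[cv2.resize(env.grab_frame(n)["pixels"][y0:y1,x0:x1,::-1],(400,400)) for n,(x0,y0,x1,y1) in (("scene",(170,190,330,350)),("top",(320,170,480,330)))]
cv2.imwrite("pics/p2.png",cv2.hconcat(a))
```

```text
t 4.45 x' y' z(abs) mm [ -6.8  -0.5 156.3] yaw 34.0 tilt [-0.001 -0.   ] F [-0.3  0.1 -0.1]
```

View pics/p2.png

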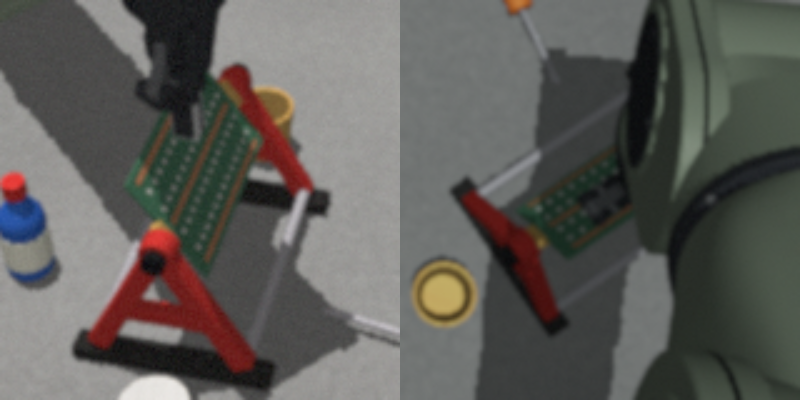

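The soldered side now faces up and away from the robot, at about 125°. The fingertip is at about (185,130) in the left crop, and the holder hasn't moved. I'll press down along an arc.

Scaled: 0.023 m / 0.3 = 0.0767, -0.02 m / 0.3 = -0.0667.

Emit:
{"api": "step_arm", "payload": {
  "targets": [
    [[-0.0167,0,0.0033],[0,0,0],1],
    [[-0.03,0,0.01],[0,0,0],1],
    [[-0.0433,0,0.02],[0,0,0],1],
    [[-0.0533,0,0.0333],[0,0,0],1],
    [[-0.06,0,0.0467],[0,0,0],1],
    [[-0.0633,0,0.06],[0,0,0],1],
    [[-0.0667,0,0.07],[0,0,0],1],
    [[-0.0667,0,0.0767],[0,0,0],1]
  ]
}}

```text
clock: 5.22
tool_pos: [0.5399, -0.1221, 0.1328]
orientation: [[0.829, 0.559, -0.001], [0.559, -0.829, -0.0], [-0.001, -0.0, -1.0]]
force: [-1.6, -0.9, 1.6]
gripper_width: -0.002
gripper_force: 1.0
```

Scaled: 0.0015 m / 0.3 = 0.005, 0.001 m / 0.3 = 0.0033.

Emit:
{"api": "step_arm", "payload": {
  "targets": [
    [[0,0,0.0033],[0,0,0],1],
    [[0,0,0.005],[0,0,0],1],
    [[0,0,0.005],[0,0,0],1],
    [[0,0,0.005],[0,0,0],1]
  ]
}}

```text
clock: 5.55
tool_pos: [0.5403, -0.1217, 0.1318]
orientation: [[0.829, 0.559, 0.0], [0.559, -0.829, 0.0], [0.0, -0.0, -1.0]]
force: [-0.7, 0.2, -0.6]
gripper_width: 0.001
gripper_force: 0.0
```

```bash
python3 -c "
from h import *;st()"
```

```text
t 5.55 x' y' z(abs) mm [-25.9  -0.4 131.8] yaw 34.0 tilt [0. 0.] F [-0.7  0.2 -0.6]
```

Scaled: -0.175 m / 0.3 = -0.5833, -0.14 m / 0.3 = -0.4667.

Emit:
{"api": "step_arm", "payload": {
  "targets": [
    [[0,0,-0.0667],[0,0,0],1],
    [[0,0,-0.1667],[0,0,0],1],
    [[0,0,-0.2833],[0,0,0],1],
    [[-0.1,0.0333,-0.3333],[0,0,0],1],
    [[-0.2333,0.0667,-0.3333],[0,0,0],1],
    [[-0.35,0.1,-0.3333],[0,0,0],1],
    [[-0.4667,0.1333,-0.3333],[0,0,0],1],
    [[-0.5833,0.1667,-0.3333],[0,0,0],1]
  ]
}}

```text
clock: 6.22
tool_pos: [0.4219, -0.2621, 0.2321]
orientation: [[0.829, 0.56, 0.0], [0.56, -0.829, -0.0], [0.0, 0.0, -1.0]]
force: [0.8, -0.6, 0.0]
gripper_width: 0.001
gripper_force: 0.0
```

Scaled: -0.25 m / 0.3 = -0.8333, -0.215 m / 0.3 = -0.7167.

Emit:
{"api": "step_arm", "payload": {
  "targets": [
    [[-0.1333,0.0333,0],[0,0,0],1],
    [[-0.25,0.0667,0],[0,0,0],1],
    [[-0.3667,0.1,0],[0,0,0],1],
    [[-0.4833,0.1333,0],[0,0,0],1],
    [[-0.6,0.1667,0],[0,0,0],1],
    [[-0.7167,0.2,0],[0,0,0],1],
    [[-0.8333,0.2333,0],[0,0,0],1],
    [[-0.8333,0.2333,0],[0,0,0],1]
  ]
}}

```text
clock: 6.88
tool_pos: [0.2496, -0.4637, 0.2316]
orientation: [[0.833, 0.553, -0.002], [0.553, -0.833, -0.002], [-0.003, 0.0, -1.0]]
force: [-1.0, -0.6, 0.8]
gripper_width: 0.003
gripper_force: 0.0
```

Run:
```python
from h import *;st()
from workcell import env
I={n:env.grab_frame(n)["pixels"][:,:,::-1].copy() for n in K}
a=[cv2.resize(I[n][y0:y1,x0:x1],(400,400)) for n,(x0,y0,x1,y1) in (("scene",(170,190,330,350)),("top",(320,170,480,330)))]
cv2.imwrite("pics/p3.png",cv2.hconcat(a))
for n in K: cv2.imwrite(f"pics/{n}9.png",I[n])
o={n:quad(big(hsv(I[n],(60,60,30),(90,255,255),ROI[n]),9)) for n in K}
T,S=o["top"],o["scene"];print(T.tolist(),S.tolist());B=[]
for s in range(4):
  for d in(1,-1):
    P=np.array([tri(T[i],S[(s+d*i)%4]) for i in range(4)])
    e=sum(np.linalg.norm(proj("top",P[i])-T[i])+np.linalg.norm(proj("scene",P[i])-S[(s+d*i)%4]) for i in range(4));B.append((e,P))
e,P=min(B,key=lambda b:b[0]);print(e,P.mean(0));print(np.round([[(p-C)@XA,(p-C)@YA,p[2]] for p in P],4))
I0,I1=cv2.imread("pics/top0.png"),I["top"]
for nm,lo,hi,roi in [("cap",(0,120,60),(8,255,255),(440,285,475,312)),("pot",(15,80,60),(32,255,255),(318,268,357,305)),("spool",(0,0,130),(180,50,255),(440,180,480,218)),("handle",(8,120,60),(20,255,255),(340,130,390,180)),("red",(0,120,40),(8,255,255),(345,235,390,302))]:
    print(nm,*[np.round(cv2.minEnclosingCircle(big(hsv(i,lo,hi,roi),1))[0],1) for i in(I0,I1)])
```

```text
t 6.88 x' y' z(abs) mm [-458.1 -121.4  231.6] yaw 33.6 tilt [-0.002 -0.002] F [-1.  -0.6  0.8]
[[427, 200], [455, 239], [390, 283], [362, 242]] [[238, 226], [283, 232], [262, 287], [212, 278]]
3.3869825997165757 [ 0.56165186 -0.10782607  0.12826224]
[[ 0.0471 -0.0794  0.1277]
 [-0.0482 -0.0787  0.1295]
 [-0.0489  0.0777  0.1269]
 [ 0.0481  0.0772  0.1289]]
cap [457.5 298. ] [457.7 297.6]
pot [337.1 287. ] [337.1 287. ]
spool [461.  200.5] [460.5 200.4]
handle [361. 159.] [361. 159.]
red [364.4 271.4] [364. 272.]
```

View pics/p3.png

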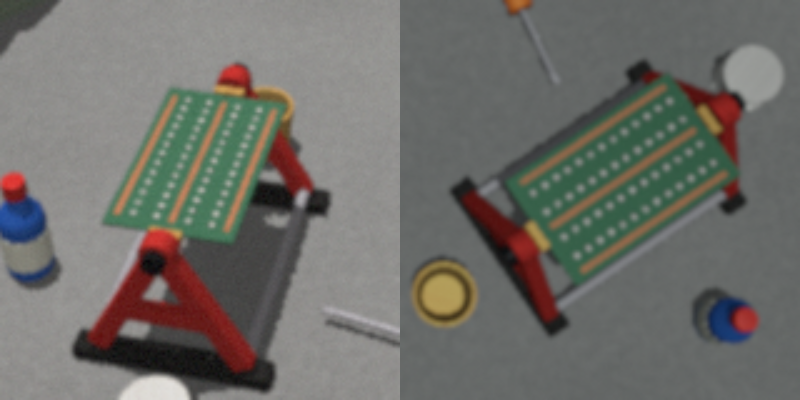

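The soldered side is up, with its three copper strips and rows of dots clear at about (190,165) and (620,185). The corner heights agree within about 3 mm, so the board is level to within measurement noise. The holder and the other objects sit where they were, to within about 0.6 px.

```bash
python3 -c "
from workcell import env
print(env.sign_off())"
```

```text
the job is handed in; nothing more can be done
None
```

The board is now soldered side up and level to within what the cameras can measure; the holder and the other objects are where they were, and the job is handed in at about 7 s on the robot's clock.

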